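# Press the sample tins shut, smallest first

### The arm

A 6-joint arm with a two-finger parallel gripper is mounted at the origin on the work surface. World frame = base frame: x ahead of the robot, y to its left, z up, the work surface at z = 0. Lengths are in mm, angles in rad, forces in N, time in s.
With the tool pointing down it reaches from about 275 to 750 mm from the base axis. Payload 10.2 kg.
Tool frame: the origin (TCP) lies at the very end of the fingers, on their centre line; the grasp point (between the pads) lies 19 mm behind it; z points along the fingers, x is the direction in which the jaws open and shut, and the axes are right-handed (so a half turn about z gives the same grasp; the last joint's range is limited). The gripper opens to 85 mm and grips with 20 to 120 N. Pads are 22 mm wide; open, the fingers measure 114 mm over their backs; the gripper's body (76 mm by 85 mm) begins 54 mm behind the grasp point. The pads swing forward as they close: fully open they stand 13 mm farther back than shut.
Start: joints at [1.039, 0.313, 1.498, -0, 1.331, -0.223], TCP at [159.568, 500.169, 231.294] pointing down, gripper open.
Joint ranges: [-2.94, 2.94], [-0.97, 2.17], [0.19, 2.56], [-1.23, 4.37], [0.02, 3.11], [-2.88, 2.88]. Speed limits (rad/s): [2.39, 2.39, 3.01, 3.14, 3.14, 3.14].

### API

Orientations are given as a unit quaternion [w, x, y, z].
In Python, from rig import ctrl, cams gives the robot as it stands.
- The arm moves only by the tool play_rows, never from a script. Its argument "steps" is a list of rows, each a list of 2 entries, a list of its own where there are three numbers: the shift along the tool's x, y, z normalised to -1 to 1, where 1 is 0.75 m, then the turn, a rotation vector about the tool's x, y, z normalised to -1 to 1, where 1 is 45 degrees. A call has 1 to 20 rows; each row shifts and turns the commanded pose from where the row before left it, along the tool's axes as they then stand; what a row does not reach is not made up. A row lasts 1/10 s, in which the tool goes at most 50 mm and 8.59 degrees, less where a joint would pass 70% of its speed; a pose out of reach is approached as far as the arm can. A call with a number of a shift or a turn outside -1 to 1 is refused whole. A call with a gripper value outside its range is refused whole. "grip" is the closure, from 0 (fully open) to 1 (shut), set as the call begins (left out, the last holds). The fingers move at their own pace and stop on an object; "squeeze" is the grip in N (left out, the last holds). Time passes only in rows, so rows that do not move let the fingers close. It gives the time, the measured TCP pose, the force and the opening at its end, in the units of the state.
- ctrl.sense(): the state, without advancing time (a new reading comes with each control period).
- cams.capture(name): name is "scene" or "top" or "wrist"; returns the picture (384x512x3 uint8, red, green, blue); there is no depth.
- cams.camera_info(name): a dict with "fx", "fy", "cx", "cy" (pixels), "xyz" and "attitude" of the camera in the world. Camera axes: x right, y up, looking along -z (the intrinsics and any distortion apply to the point x, -y, -z); pixel columns grow to the right and rows downward; lengths in mm; the calibration is good to about 2 mm. A picture is of the moment at which its call begins: read the wrist's pose just before it. camera_info takes no time and is no camera call; for the wrist camera it gives the pose at the moment of the call.
- ctrl.finish_job(): hands the job in, once; it reports no verdict.
Trained networks look in the newest picture that a camera, given by its name, has taken for a name from the list of things; names that differ only in an ending like _2 or _b are one class to them, and where a whole thing is asked for, a point or a joint stands for the part that bears it (a point fixed in the world has none). Each returns a list of dicts, best first, with "p" (0 to 1); they miss things now and then, are a little off and sometimes report something else, mostly with a low value. They report only what shows in the picture. A call takes as long as a camera call. They do not tell look-alikes from the thing itself.
- cams.search_frame(camera, thing): "rect" ([centre column, centre row, width, height] in pixels, round what is visible of it).
- cams.tip_of(camera, thing): "pixel" ([column, row] in pixels: a listed point, or the origin of a listed thing).
The state is a dict: "time_s": time; "joints": joint angles; "dq": joint speeds; "tau": joint torques, N m; "eef_pos": TCP position; "ee_rot": TCP orientation; "force": force on the tool from outside, world axes, zero at the start; "wrist_torque": the same for the moment, N m; "grip_width": opening from 0.0 (shut) to 1.0 (fully open).
Only numpy, scipy, OpenCV 4.12 (cv2) and the standard library are available. Lean on these libraries where they do the work, as an engineer would, in place of code of your own. Each camera call takes 0.05 s, during which the arm holds its last target.

### The job

The lids of the sample tins on the tray are only just started on their necks: press the three round ones shut, each fully home, in order of width from the narrowest tin to the widest (the smallest sample dries out first). Press gently, only from above: do not pick up, tip or shove any tin, and leave the rest of the things on the tray and beside it where they are. The square tin still has to be filled, so its lid stays up; finish with the hand clear of everything.

Things in the scene. Friction and masses are not known exactly. Their poses are not given: they have to be found in the camera images.
- tray: shallow orange serving tray, 300 (its x) x 440 (its y) x 18 mm, fixed to the bench; origin at the centre of its underside, floor 5 mm above it, rim 18 mm. The four tins stand on it.
- tin_small: the small round plain aluminium sample tin, 40 mm across, loose on the tray; origin at the centre of its underside, z up. 34 mm tall with the lid home, up to 10 mm more while it is raised. Filled: roughly 90 g.
- top_small (a point): centre of the flat upper face of the small round tin's lid (40 mm across); moves down with the lid.
- lid_small (a joint): how far the small round tin's lid has been pressed down, m: 0 = 10 mm above home (it starts between 0 and 0.002), 0.010 = fully home against a stop. It slides straight down against a steady 3 N or so and stays where it is left; it does not spring back. The lid sits on a soft seal that gives about 0.5 mm per newton under the finger (so about 1.5 mm while sliding, not counted in this value), so once home the push rises softly: 5 to 10 N is plenty.
- tin_medium: the medium round plain aluminium sample tin, 54 mm across, loose on the tray; origin at the centre of its underside, z up. 42 mm tall with the lid home, up to 10 mm more while it is raised. Filled: roughly 150 g.
- top_medium (a point): centre of the flat upper face of the medium round tin's lid (54 mm across); moves down with the lid.
- lid_medium (a joint): how far the medium round tin's lid has been pressed down, m: 0 = 10 mm above home (it starts between 0 and 0.002), 0.010 = fully home against a stop. It slides straight down against a steady 3 N or so and stays where it is left; it does not spring back. The lid sits on a soft seal that gives about 0.5 mm per newton under the finger (so about 1.5 mm while sliding, not counted in this value), so once home the push rises softly: 5 to 10 N is plenty.
- tin_large: the large round plain aluminium sample tin, 70 mm across, loose on the tray; origin at the centre of its underside, z up. 38 mm tall with the lid home, up to 10 mm more while it is raised. Filled: roughly 240 g.
- top_large (a point): centre of the flat upper face of the large round tin's lid (70 mm across); moves down with the lid.
- lid_large (a joint): how far the large round tin's lid has been pressed down, m: 0 = 10 mm above home (it starts between 0 and 0.002), 0.010 = fully home against a stop. It slides straight down against a steady 3 N or so and stays where it is left; it does not spring back. The lid sits on a soft seal that gives about 0.5 mm per newton under the finger (so about 1.5 mm while sliding, not counted in this value), so once home the push rises softly: 5 to 10 N is plenty.
- tin_square: square plain aluminium sample tin, 56 x 56 mm, 40 mm tall with its lid home, loose on the tray; origin at the centre of its underside. Its lid is raised too and must stay so.
- lid_square (a joint): how far the square tin's lid has been pressed down, m: 0 = 10 mm above home (it starts between 0 and 0.002), 0.010 = home. Same 3 N slide.
- vial: small capped glass vial, 24 mm across, 45 mm tall, standing on the tray; origin at the centre of its underside. Bystander.
- dropper: small amber bottle with a dark cap, 26 mm across, 50 mm tall, standing on the tray; origin at the centre of its underside. Bystander.
- dish: closed flat culture dish, 44 mm across, 13 mm tall, on the tray; origin at the centre of its underside. Bystander.
- marker: marker pen, 125 mm long, 11 mm thick, lying on the tray along its own x; origin at the centre of its underside. Bystander.
- tweezers: steel tweezers, 110 mm long, 10 mm wide, 5 mm thick, lying on the tray along their own x; origin at the centre of its underside. Bystander.
- mouse: computer mouse, 105 x 60 x 30 mm, on the bench beside the tray; origin at the centre of its underside. Bystander.
- beaker: glass beaker, 68 mm across, 85 mm tall, open upward, on the bench beside the tray; origin at the centre of its underside. Bystander.
Mind the look-alikes: they are no part of the job. Leave any orange or yellow look-alike of the tin_small alone.

How it is judged (in metres and radians):
On the way, in this order (a step that is already met when the one before it is completed fails the run):
1. the small round tin's lid is pressed home (value of joint lid_small above 0.008 m), for 0.1 s.
2. the medium round tin's lid is pressed home (value of joint lid_medium above 0.008 m), for 0.1 s.
3. the large round tin's lid is pressed home (value of joint lid_large above 0.008 m), for 0.1 s.
At the end, for the whole second after the job is handed in: the three round lids are home (within 2 mm), the square tin's lid is still raised (pressed to no more than 3.5 mm from its upper position), all four tins stand upright and at rest within 25 mm of where they were, and each bystander is within 30 mm of where it was (value of joint each of lid_small, lid_medium, lid_large above 0.008 m and value of joint lid_square below 0.0035 m and distance of each of tin_small, tin_medium, tin_large, tin_square from where it was at the start of the episode below 0.025 m and angle between each of tin_small, tin_medium, tin_large, tin_square's own z axis and vertical below 0.1 rad and linear speed of each of tin_small, tin_medium, tin_large, tin_square below 0.02 m/s and distance of each of vial, dropper, dish, marker, tweezers, mouse, beaker from where it was at the start of the episode below 0.03 m); the robot touches nothing.
It fails at once if a round lid is pushed down before the lid of the next narrower tin is home ((value of joint lid_medium above 0.004 m and value of joint lid_small below 0.007 m) or (value of joint lid_large above 0.004 m and value of joint lid_medium below 0.007 m)).
It fails at once if the square tin's lid is pushed down (beyond 3.5 mm) (value of joint lid_square above 0.0035 m).
It fails at once if a tin is pressed or knocked with more than 25 N (contact force between any of the arm, the fingers and tin_small above 25 N or contact force between any of the arm, the fingers and tin_medium above 25 N or contact force between any of the arm, the fingers and tin_large above 25 N or contact force between any of the arm, the fingers and tin_square above 25 N).
It fails at once if a tin is lifted off the tray (by more than 12 mm), tipped (beyond 0.3 rad) or shoved (by more than 25 mm) (height (world z) of any of tin_small, tin_medium, tin_large, tin_square above 0.017 m or angle between any of tin_small, tin_medium, tin_large, tin_square's own z axis and vertical above 0.3 rad or distance of any of tin_small, tin_medium, tin_large, tin_square from where it was at the start of the episode above 0.025 m).
It fails at once if a bystander is moved by more than 30 mm (distance of any of vial, dropper, dish, marker, tweezers, mouse, beaker from where it was at the start of the episode above 0.03 m).
It also fails if it takes over 43 s, if anything falls off the work surface, if the arm or the gripper's body presses on something with over 40 N, if the wrist force passes 120 N, or if a joint passes its speed limit or range.

## Working session

There is one attempt and no reset: what is moved stays moved. The work goes in short steps, Python scripts to look and compute and a tool call to move; the robot and the scene stay as the last step left them, time stands still between calls to the robot, and variables do not carry over. Pictures are saved under pics/ and viewed, and the job is handed in when it is done.

Besides the shell and the picture viewer there is one more tool, called after ">>>" as name(argument=value, ...), one argument or row to a line, values as JSON. play_rows: Moves the arm, as the interface text tells. Its arguments: {"type":"object","properties":{"steps":{"type":"array"},"grip":{"type":"number"},"squeeze":{"type":"number"}},"required":["steps"]}

```bash
mkdir -p pics; ls
python3 - <<'E'
from rig import ctrl,cams
import cv2
s=ctrl.sense();print(s)
for n in("scene","top"):
    im=cams.capture(n);cv2.imwrite(f"pics/{n}0.png",im[:,:,::-1]);print(n,cams.camera_info(n))
print(cams.camera_info("wrist"))
E
```

```text
pics
{'time_s': 0.0, 'joints': array([ 1.03861050e+00,  3.13428810e-01,  1.49846210e+00,  1.84249927e-05,
        1.33098293e+00, -2.23398005e-01]), 'dq': array([ 0.00020477,  0.0004387 , -0.00065877, -0.00112138,  0.00104361,
       -0.00101724]), 'tau': array([-2.71696417e-04, -4.12265432e+01, -2.59744620e+01, -1.99240853e-04,
        4.16940398e-03, -9.90305352e-06]), 'eef_pos': array([159.41951243, 499.93560823, 230.73649826]), 'ee_rot': array([ 2.45725107e-04,  8.07436578e-01,  5.89954034e-01, -5.91658153e-04]), 'force': array([ 0.79223381, -0.09857488,  1.06552244]), 'wrist_torque': array([-0.01800095,  0.03807078, -0.0154    ]), 'grip_width': 0.9951787169920474}
scene {'fx': 410.6470618708184, 'fy': 410.6470618708184, 'cx': 252.7730936327707, 'cy': 193.7185534742438, 'xyz': array([1309.4336896 ,  515.55180261,  908.94107878]), 'attitude': array([0.41164453, 0.16537241, 0.33830494, 0.82990994])}
top {'fx': 434.7700588670632, 'fy': 434.7700588670632, 'cx': 268.21755466968136, 'cy': 190.91380590118965, 'xyz': array([ 324.93360112,  -18.52744956, 1357.19772427]), 'attitude': array([ 0.71122981,  0.08582711, -0.08088652, -0.69299584])}
{'fx': 289.6165615685801, 'fy': 289.6165615685801, 'cx': 256.5145876391512, 'cy': 189.27676420037426, 'xyz': array([ 78.70394679, 525.32547619, 373.8697119 ]), 'attitude': array([ 0.79604535, -0.13320623, -0.09732902,  0.58231861])}
```

View pics/scene0.png

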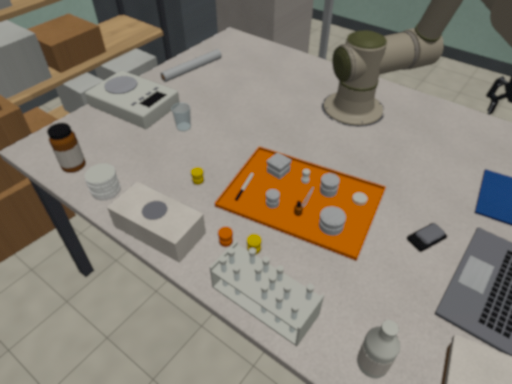

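View pics/top0.png

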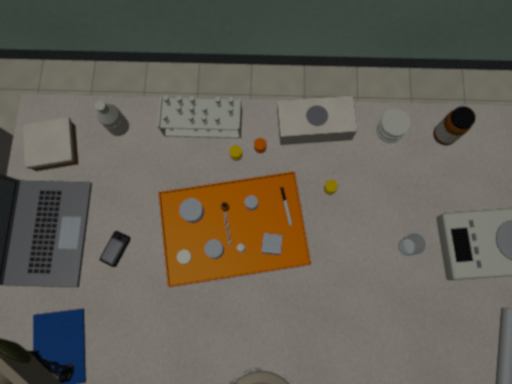

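Both views show the tray. In the top picture the round tins are at about (191,210) large, (214,249) medium and (251,202) small. The square tin is at (272,243), the dish (183,257), vial (241,247), and dropper (225,207). The yellow and orange look-alikes lie off the tray at (236,152), (260,145) and (331,186).

```bash
cat > h.py <<'E'
import numpy as np, cv2
from scipy.spatial.transform import Rotation as R
def rot(q): return R.from_quat([q[1],q[2],q[3],q[0]])
def px2w(ci,uv,z):
    d=rot(ci["attitude"]).apply([(uv[0]-ci["cx"])/ci["fx"],-(uv[1]-ci["cy"])/ci["fy"],-1])
    o=np.array(ci["xyz"]); return o+d*(z-o[2])/d[2]
def w2px(ci,p):
    c=rot(ci["attitude"]).inv().apply(np.array(p)-ci["xyz"])
    return np.array([ci["cx"]+ci["fx"]*c[0]/-c[2], ci["cy"]+ci["fy"]*c[1]/c[2]])
E
python3 - <<'E'
from rig import ctrl,cams
from h import *
Z={"top_small":48,"top_medium":56,"top_large":52,"tin_square":5,"vial":5,"dropper":5,"dish":5,"tray":0}
for cam in("top","scene"):
    ci=cams.camera_info(cam); im=cams.capture(cam)
    if cam=="top": crop=im[165:295,150:320]
    else: crop=im[140:255,210:390]
    cv2.imwrite(f"pics/{cam}_crop.png",cv2.resize(crop[:,:,::-1],None,fx=4.4,fy=4.4,interpolation=cv2.INTER_CUBIC))
    for n,z in Z.items():
        if cam=="scene" and n in("tray","dish"): continue
        for d in cams.tip_of(cam,n)[:3]: print(cam,n,round(d["p"],2),np.round(d["pixel"],1),np.round(px2w(ci,d["pixel"],z),1))
print(ctrl.sense()["time_s"])
E
```

```text
top top_small 0.66 [234.4 150. ] [770.7 105.6  48. ]
top top_small 0.5 [262.2 143.5] [794.7  18.1  48. ]
top top_small 0.47 [250.5 203.8] [597.9  48.3  48. ]
top top_medium 0.58 [211.1 247.7] [459.4 160.7  56. ]
top top_large 0.59 [188.3 210.1] [572.6 237.6  52. ]
top top_large 0.31 [183.9 256. ] [433.1 241.   52. ]
top tin_square 0.82 [274.3 245.3] [477.2 -28.1   5. ]
top tin_square 0.71 [211.8 244.8] [473.7 166.1   5. ]
top vial 0.55 [241.6 245.3] [474.6  73.4   5. ]
top vial 0.31 [188.3 207.9] [588.6 247.3   5. ]
top dropper 0.74 [232.3 228.9] [525.1 104.7   5. ]
top dropper 0.57 [223.9 208.8] [588.6 134.2   5. ]
top dish 0.6 [182.6 256.4] [435.6 254.3   5. ]
top dish 0.2 [231.4 228.3] [527.  107.6   5. ]
top dish 0.17 [241.7 247.5] [467.8  72.8   5. ]
top tray 0.84 [231.4 226.4] [533.7 108.3   0. ]
scene top_small 0.64 [196.5 167. ] [ 658.3 -206.7   48. ]
scene top_small 0.62 [258.5 236.5] [761.8 112.7  48. ]
scene top_small 0.47 [270.3 191.9] [607.8  40.9  48. ]
scene top_medium 0.74 [275.  203.3] [643.2  82.3  56. ]
scene top_medium 0.72 [330.9 183.2] [476.4 167.7  56. ]
scene top_large 0.66 [329.8 212.2] [575.6 221.6  52. ]
scene tin_square 0.81 [277.6 171.1] [481.6 -19.1   5. ]
scene vial 0.4 [304.  181.9] [472.6  76.3   5. ]
scene dropper 0.51 [296.4 211.9] [593.6 126.6   5. ]
0.9
```

View pics/top_crop.png

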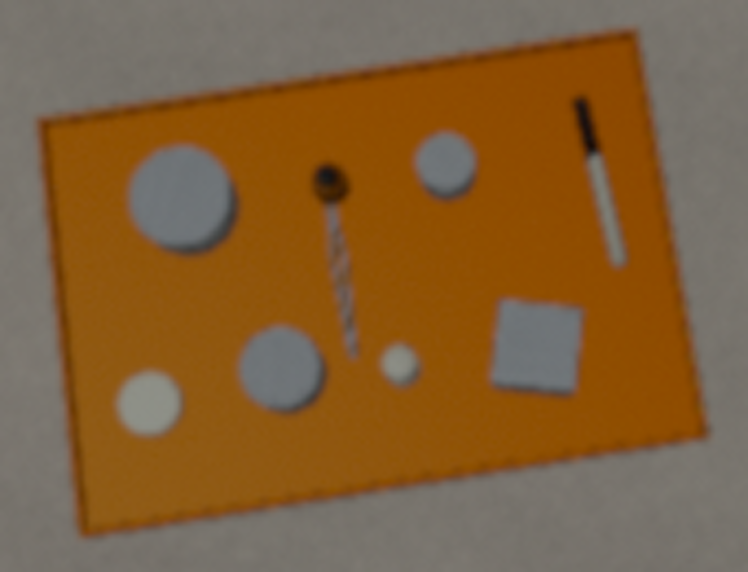

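View pics/scene_crop.png

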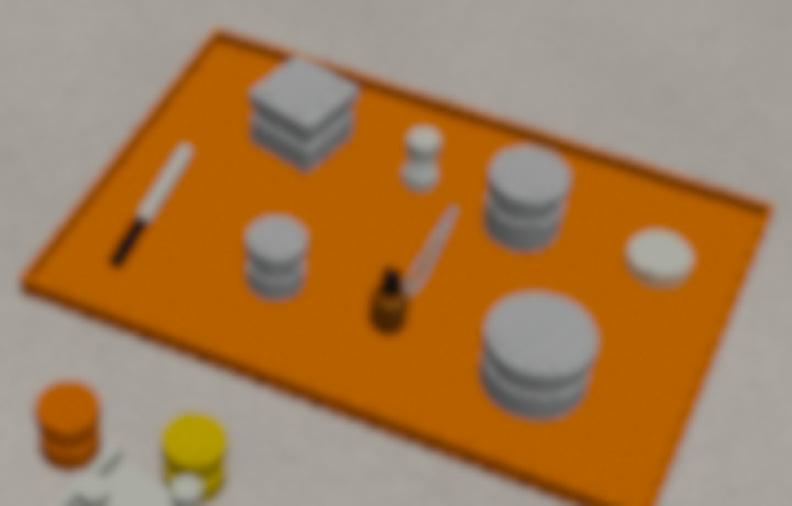

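The crops agree. The small tin's lid is at top (251,202), medium (214,248), large (191,210), all plain aluminium, round and on the tray. The square tin and the white dish are clearly different. The yellow and orange look-alikes are off the tray, so I rule them out. Next I triangulate the three lids.

Run:
```python
from rig import ctrl,cams
from h import *
T={"small":((251.1,201.8),(272.7,194.5),48),"medium":((213.9,248.2),(330.2,180),56),"large":((191.1,209.8),(333,216.1),52)}
a=cams.camera_info("top");b=cams.camera_info("scene")
for n,(u,v,z) in T.items():
    p=px2w(a,u,z);q=px2w(b,v,z);print(n,p.round(1),q.round(1),(p-q).round(1), np.hypot(*p[:2]).round())
s=ctrl.sense();Rt=rot(s["ee_rot"]);print(Rt.as_matrix().round(3),s["eef_pos"])
```

```text
small [604.3  46.7  48. ] [612.3  52.7  48. ] [-8. -6. -0.] 606.0
medium [458.2 152.3  56. ] [465.6 159.2  56. ] [-7.4 -6.9  0. ] 483.0
large [573.7 229.1  52. ] [582.8 235.9  52. ] [-9.1 -6.8  0. ] 618.0
[[ 0.304  0.953 -0.   ]
 [ 0.953 -0.304 -0.   ]
 [-0.    -0.    -1.   ]] [159.54845437 500.16599702 231.27859292]
```

>>> play_rows(
  steps=[
    [[-0.03,0.0579,0.0052],[0,0,0]],
    [[-0.03,0.0579,0.0052],[0,0,0]],
    [[-0.03,0.0579,0.0052],[0,0,0]],
    [[-0.03,0.0579,0.0052],[0,0,0]],
    [[-0.03,0.0579,0.0052],[0,0,0]],
    [[-0.03,0.0579,0.0052],[0,0,0]],
    [[-0.03,0.0579,0.0052],[0,0,0]],
    [[-0.03,0.0579,0.0052],[0,0,0]],
    [[-0.03,0.0579,0.0052],[0,0,0]],
    [[-0.03,0.0579,0.0052],[0,0,0]],
    [[-0.03,0.0579,0.0052],[0,0,0]],
    [[-0.03,0.0579,0.0052],[0,0,0]],
    [[-0.03,0.0579,0.0052],[0,0,0]],
    [[0,0,0],[0,0,0]],
    [[0,0,0],[0,0,0]],
  ],
  grip=1,
  squeeze=30,
)

```text
time_s: 2.4
eef_pos: [608.6, 49.3, 179.9]
ee_rot: [-0.0, 0.808, 0.589, -0.0]
force: [-1.2, 0.7, 0.3]
grip_width: -0.005
```

Run:
```python
from rig import ctrl,cams
from h import *
import json
s=ctrl.sense();ci=cams.camera_info("wrist");im=cams.capture("wrist")
print(s["time_s"],s["eef_pos"],s["ee_rot"],s["grip_width"],s["force"],s["joints"]);print(ci)
cv2.imwrite("pics/w1.png",im[:,:,::-1])
T={"small":(608,50,48),"medium":(462,156,56),"large":(578,232,52)}
for n,p in T.items(): print(n,w2px(ci,p))
print(w2px(ci,s["eef_pos"]))
```

```text
2.4 [608.59617046  49.30868856 179.89057767] [-4.64919192e-04  8.07853618e-01  5.89382883e-01 -3.65490325e-04] -0.0053035275731191335 [-1.22330568  0.68748091  0.27059522] [-1.10880456e-01  5.42043846e-01  1.29468570e+00  1.99339742e-04
  1.30603013e+00 -1.37152245e+00]
{'fx': 289.6165615685801, 'fy': 289.6165615685801, 'cx': 256.5145876391512, 'cy': 189.27676420037426, 'xyz': array([527.9578921 ,  74.59203284, 323.04995367]), 'attitude': array([ 0.79657269, -0.13260291, -0.09738546,  0.58172544])}
small [257.2043997  179.12361538]
medium [330.46609937 -29.72840776]
large [442.78536597  89.64021858]
[257.08771559 248.80392674]
```

View pics/w1.png

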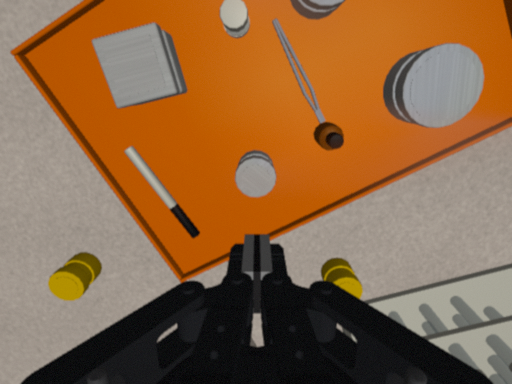

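The small tin's lid is at about (256,178) and the large one at about (443,87), both within a few pixels of prediction. The medium one is cut off at the top edge. The fingertips are at (257,245). I measure the lids more closely.

Run:
```python
from rig import ctrl,cams
from h import *
ci=cams.camera_info("wrist");im=cv2.imread("pics/w1.png")
for n,(u,v),r in(("small",(256,177),32),("large",(440,86),60)):
    c=im[v-r:v+r,u-r:u+r]; cv2.imwrite(f"pics/w1_{n}.png",cv2.resize(c,None,fx=500/(2*r),fy=500/(2*r),interpolation=cv2.INTER_CUBIC)) 
a=cv2.imread("pics/w1_small.png");b=cv2.imread("pics/w1_large.png")
h=min(len(a),len(b));o=np.hstack([a[:h],b[:h]]);cv2.imwrite("pics/w1_both.png",cv2.resize(o,None,fx=.78,fy=.78))
# projected lid circle
for n,c,r in(("small",(608,50,48),20),("large",(578,232,52),35)):
    pts=np.array([w2px(ci,(c[0]+r*np.cos(t),c[1]+r*np.sin(t),c[2])) for t in np.linspace(0,6.28,40)])
    print(n,pts.min(0),pts.max(0))
```

```text
small [236.32776934 159.90624616] [276.55190379 198.36186203]
large [401.68535552  47.13409883] [482.09483807 130.48306219]
```

View pics/w1_both.png

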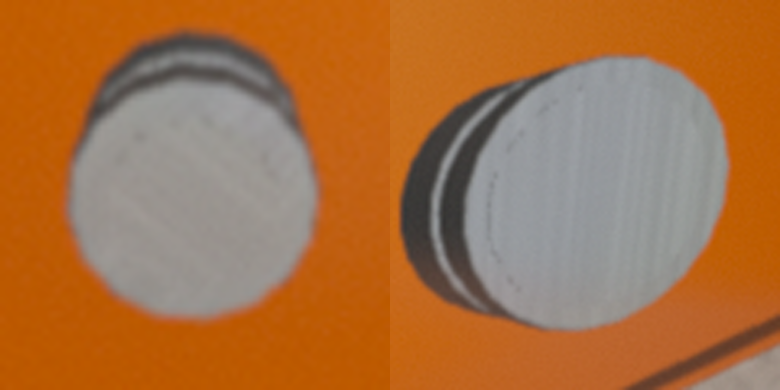

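>>> play_rows(
  steps=[
    [[0,-0.0028,0.05],[0,0,0]],
    [[0,0,0.05],[0,0,0]],
    [[0,0,0.04],[0,0,0]],
    [[0,0,0.02],[0,0,0]],
    [[0,0,0],[0,0,0]],
    [[0,0,0],[0,0,0]],
  ],
)

```text
time_s: 3.05
eef_pos: [607.1, 51.0, 62.2]
ee_rot: [0.001, 0.807, 0.59, 0.001]
force: [-0.1, -0.6, 0.5]
grip_width: -0.001
```

>>> play_rows(
  steps=[
    [[0,0,0.004],[0,0,0]],
    [[0,0,0.004],[0,0,0]],
    [[0,0,0.004],[0,0,0]],
    [[0,0,0.004],[0,0,0]],
    [[0,0,0],[0,0,0]],
    [[0,0,0],[0,0,0]],
  ],
)

```text
time_s: 3.65
eef_pos: [606.5, 50.6, 48.6]
ee_rot: [-0.0, 0.807, 0.59, -0.0]
force: [0.3, -0.6, 0.4]
grip_width: -0.002
```

>>> play_rows(
  steps=[
    [[0,0,0.003],[0,0,0]],
    [[0,0,0.003],[0,0,0]],
    [[0,0,0.003],[0,0,0]],
    [[0,0,0],[0,0,0]],
    [[0,0,0],[0,0,0]],
  ],
)

```text
time_s: 4.15
eef_pos: [606.6, 50.5, 41.8]
ee_rot: [0.0, 0.807, 0.59, 0.0]
force: [1.0, -0.0, 1.7]
grip_width: 0.003
```

>>> play_rows(
  steps=[
    [[0,0,0.003],[0,0,0]],
    [[0,0,0.003],[0,0,0]],
    [[0,0,0.002],[0,0,0]],
    [[0,0,0],[0,0,0]],
    [[0,0,0],[0,0,0]],
    [[0,0,0],[0,0,0]],
  ],
)

```text
time_s: 4.75
eef_pos: [606.6, 50.6, 36.1]
ee_rot: [0.0, 0.807, 0.59, 0.0]
force: [-0.9, 0.4, 6.2]
grip_width: -0.001
```

>>> play_rows(
  steps=[
    [[0,0,0.002],[0,0,0]],
    [[0,0,0],[0,0,0]],
    [[0,0,0],[0,0,0]],
    [[0,0,0],[0,0,0]],
  ],
)

```text
time_s: 5.15
eef_pos: [606.6, 50.6, 34.9]
ee_rot: [0.0, 0.807, 0.59, 0.0]
force: [-2.1, -0.1, 8.4]
grip_width: -0.0
```

>>> play_rows(
  steps=[
    [[0,0,-0.02],[0,0,0]],
    [[0,0,-0.05],[0,0,0]],
    [[0,0,-0.06],[0,0,0]],
    [[0,0,-0.06],[0,0,0]],
    [[0.0189,-0.0573,0],[0,0,0]],
    [[0.0189,-0.0573,0],[0,0,0]],
    [[0.0189,-0.0573,0],[0,0,0]],
    [[0.0189,-0.0573,0],[0,0,0]],
    [[0,0,0],[0,0,0]],
    [[0,0,0],[0,0,0]],
  ],
)

```text
time_s: 6.15
eef_pos: [459.8, 157.2, 177.5]
ee_rot: [0.0, 0.807, 0.59, 0.0]
force: [0.1, -0.6, 0.9]
grip_width: -0.004
```

Run:
```python
from rig import ctrl,cams
from h import *
s=ctrl.sense();ci=cams.camera_info("wrist");im=cams.capture("wrist")
print(s["time_s"],s["eef_pos"],s["force"])
im=im[:,:,::-1].copy();cv2.imwrite("pics/w2.png",im)
for c,r in(((460,157,56),27),((575.6,234.3,52),35),((606.6,50.6,39),20)):
    pts=np.array([w2px(ci,(c[0]+r*np.cos(t),c[1]+r*np.sin(t),c[2])) for t in np.linspace(0,6.28,40)])
    print(pts.min(0),pts.max(0))
    big=cv2.polylines(im,[pts.round().astype(int)],True,(0,0,255),1)
cv2.imwrite("pics/w2o.png",cv2.resize(im,None,fx=1.5,fy=1.5))
```

```text
6.15 [459.75500597 157.21164196 177.54757036] [ 0.14401675 -0.63461703  0.93355602]
[228.4147553  155.46521911] [284.72738362 209.0603072 ]
[325.19412408 229.84624444] [390.99086168 286.50123403]
[192.58199857 300.69745965] [225.71674995 327.30416328]
```

View pics/w2o.png

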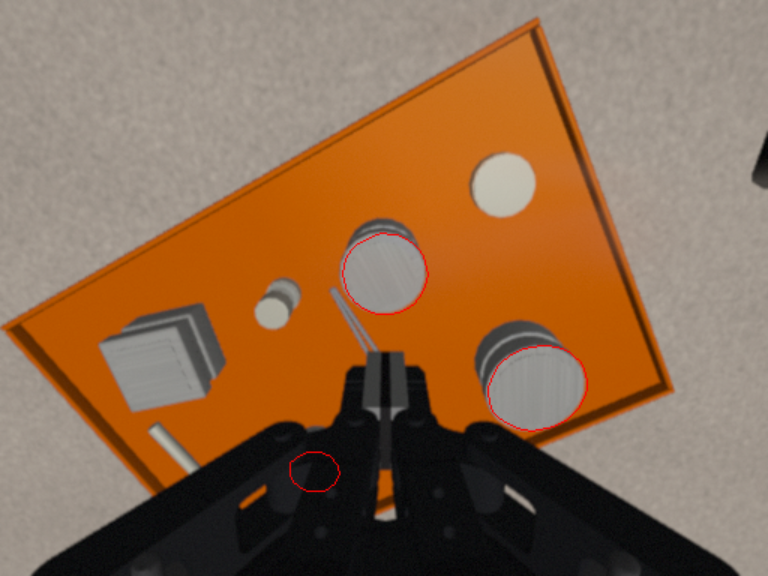

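The overlaid circles match the medium lid (256,182 in image px) and the large lid (358,258). Next I press the medium one.

>>> play_rows(
  steps=[
    [[0,0,0.05],[0,0,0]],
    [[0,0,0.05],[0,0,0]],
    [[0,0,0.04],[0,0,0]],
    [[0,0,0.014],[0,0,0]],
    [[0,0,0],[0,0,0]],
    [[0,0,0],[0,0,0]],
  ],
)

```text
time_s: 6.8
eef_pos: [461.1, 156.6, 62.5]
ee_rot: [0.001, 0.808, 0.59, 0.001]
force: [0.3, 0.1, 0.4]
grip_width: 0.001
```

>>> play_rows(
  steps=[
    [[0,0,0.003],[0,0,0]],
    [[0,0,0.003],[0,0,0]],
    [[0,0,0.003],[0,0,0]],
    [[0,0,0.003],[0,0,0]],
    [[0,0,0.003],[0,0,0]],
    [[0,0,0],[0,0,0]],
    [[0,0,0],[0,0,0]],
  ],
)

```text
time_s: 7.5
eef_pos: [460.2, 156.9, 50.2]
ee_rot: [0.0, 0.807, 0.59, 0.0]
force: [2.2, 0.8, 2.4]
grip_width: 0.001
```

>>> play_rows(
  steps=[
    [[0,0,0.003],[0,0,0]],
    [[0,0,0.003],[0,0,0]],
    [[0,0,0.003],[0,0,0]],
    [[0,0,0],[0,0,0]],
    [[0,0,0],[0,0,0]],
    [[0,0,0],[0,0,0]],
  ],
)

```text
time_s: 8.1
eef_pos: [460.3, 156.9, 43.6]
ee_rot: [0.0, 0.807, 0.59, 0.0]
force: [1.1, -0.1, 6.6]
grip_width: 0.001
```

>>> play_rows(
  steps=[
    [[0,0,0.002],[0,0,0]],
    [[0,0,0],[0,0,0]],
    [[0,0,0],[0,0,0]],
    [[0,0,0],[0,0,0]],
  ],
)

```text
time_s: 8.5
eef_pos: [460.3, 156.9, 42.3]
ee_rot: [0.0, 0.807, 0.59, 0.0]
force: [1.0, -0.3, 9.4]
grip_width: 0.001
```

>>> play_rows(
  steps=[
    [[0,0,-0.02],[0,0,0]],
    [[0,0,-0.04],[0,0,0]],
    [[0,0,-0.044],[0,0,0]],
    [[0.0484,0.0384,0],[0,0,0]],
    [[0.0484,0.0384,0],[0,0,0]],
    [[0.0484,0.0384,0],[0,0,0]],
    [[0,0,0],[0,0,0]],
    [[0,0,0],[0,0,0]],
  ],
)

```text
time_s: 9.3
eef_pos: [574.6, 234.4, 118.1]
ee_rot: [-0.001, 0.807, 0.59, -0.002]
force: [0.5, 0.3, -0.2]
grip_width: 0.001
```

>>> play_rows(
  steps=[
    [[0,0,0.04],[0,0,0]],
    [[0,0,0.03],[0,0,0]],
    [[0,0,0.01],[0,0,0]],
    [[0,0,0],[0,0,0]],
    [[0,0,0],[0,0,0]],
  ],
)

```text
time_s: 9.8
eef_pos: [575.6, 234.2, 61.1]
ee_rot: [0.0, 0.807, 0.59, 0.001]
force: [0.2, -0.4, 1.0]
grip_width: -0.002
```

>>> play_rows(
  steps=[
    [[0,0,0.004],[0,0,0]],
    [[0,0,0.003],[0,0,0]],
    [[0,0,0.003],[0,0,0]],
    [[0,0,0.003],[0,0,0]],
    [[0,0,0.003],[0,0,0]],
    [[0,0,0],[0,0,0]],
    [[0,0,0],[0,0,0]],
  ],
)

```text
time_s: 10.5
eef_pos: [575.4, 234.3, 47.9]
ee_rot: [0.0, 0.807, 0.59, 0.0]
force: [-0.0, -0.8, 1.3]
grip_width: 0.003
```

>>> play_rows(
  steps=[
    [[0,0,0.003],[0,0,0]],
    [[0,0,0.003],[0,0,0]],
    [[0,0,0.003],[0,0,0]],
    [[0,0,0],[0,0,0]],
    [[0,0,0],[0,0,0]],
    [[0,0,0],[0,0,0]],
  ],
)

```text
time_s: 11.1
eef_pos: [575.4, 234.4, 41.2]
ee_rot: [0.0, 0.807, 0.59, 0.0]
force: [-1.0, -0.6, 4.4]
grip_width: -0.007
```

>>> play_rows(
  steps=[
    [[0,0,0.002],[0,0,0]],
    [[0,0,0.002],[0,0,0]],
    [[0,0,0],[0,0,0]],
    [[0,0,0],[0,0,0]],
    [[0,0,0],[0,0,0]],
  ],
)

```text
time_s: 11.6
eef_pos: [575.5, 234.4, 38.7]
ee_rot: [0.0, 0.807, 0.59, 0.0]
force: [-2.7, -0.7, 8.2]
grip_width: -0.001
```

>>> play_rows(
  steps=[
    [[0,0,-0.02],[0,0,0]],
    [[0,0,-0.05],[0,0,0]],
    [[0,0,-0.06],[0,0,0]],
    [[0,0,-0.06],[0,0,0]],
    [[0,0,-0.06],[0,0,0]],
    [[0.02,-0.06,0],[0,0,0]],
    [[0.02,-0.06,0],[0,0,0]],
    [[0.02,-0.06,0],[0,0,0]],
    [[0.06,0,0],[0,0,0]],
    [[0.06,0,0],[0,0,0]],
    [[0.06,0,0],[0,0,0]],
    [[0.06,0,0],[0,0,0]],
    [[0.06,0,0],[0,0,0]],
    [[0,0,0],[0,0,0]],
    [[0,0,0],[0,0,0]],
    [[0,0,0],[0,0,0]],
  ],
)

```text
time_s: 13.2
eef_pos: [527.7, 527.4, 226.6]
ee_rot: [0.0, 0.808, 0.59, -0.0]
force: [-0.4, 0.6, 0.5]
grip_width: 0.002
```

Run:
```python
from rig import ctrl,cams
from h import *
s=ctrl.sense();print(s["time_s"],s["eef_pos"],s["force"])
im=cams.capture("scene");a=cv2.resize(im[140:255,210:390,::-1],None,fx=4.4,fy=4.4,interpolation=cv2.INTER_CUBIC);cv2.imwrite("pics/scene_e.png",a)
im=cams.capture("top");a=cv2.resize(im[165:295,150:320,::-1],None,fx=4.4,fy=4.4,interpolation=cv2.INTER_CUBIC);cv2.imwrite("pics/top_e.png",a)
```

```text
13.2 [527.7059543  527.36507063 226.61385462] [-0.35297386  0.55880889  0.47720582]
```

View pics/scene_e.png

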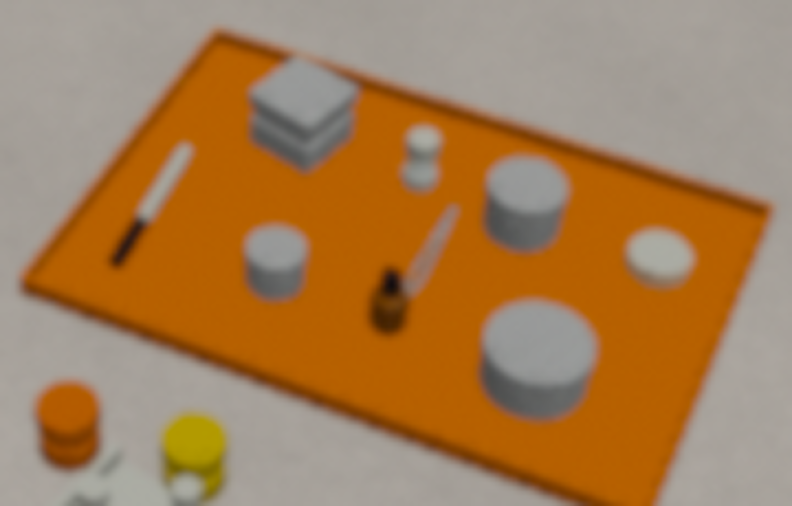

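View pics/top_e.png

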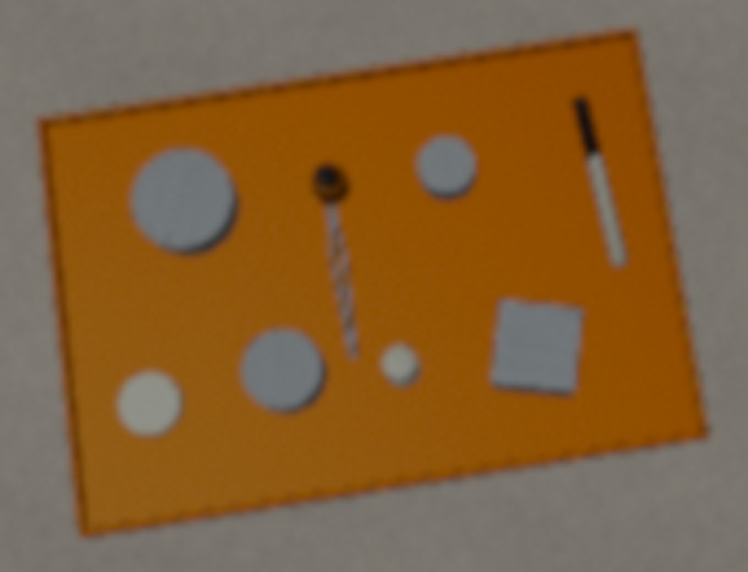

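The dark gaps under the three round lids are gone (scene crop: small (276,250), medium (527,187), large (539,340)). The square tin's gap at (302,115) is still there, and nothing else has moved.

```bash
python3 -c "
from rig import ctrl
print(ctrl.finish_job(), ctrl.sense()['force'])"
```

```text
the job is handed in; nothing more can be done
the job is handed in; nothing more can be done
```

I pressed the three round lids home from above with the closed fingers, in the order small, medium, large. The job is handed in after about 13 s of the 43 s allowed. No verdict was reported.

| Tin | Final push | Implied lid height | Nominal home height |
|---|---|---|---|
| small | about 8.4 N | about 39 mm | 39 mm |
| medium | about 9.4 N | about 47 mm | 47 mm |
| large | about 8.2 N | about 43 mm | 43 mm |

- **Final pictures:** the gaps under all three round lids are closed and the square tin's lid is still raised. The tins and the bystanders in view on the tray are where they were. I did not look at the mouse or the beaker again; the hand stayed high over everything except the three lids.
- **Hand:** it ended at about z = 227 mm, well to the side of the tray, with a force reading near zero.
- **Disagreement:** the top and scene cameras first differed by 7–9 mm in x and 6–7 mm in y. I took values between them and corrected with the wrist camera, whose overlay then matched the medium and large lids.

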